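# Lock the potting turntable with its index pin

## Task

Lock the potting turntable: take the red-handled index pin from the wooden block, put it into the hole of the loose collar, and turn the collar round towards the orange mark, feeling with the pin under light pressure, until it drops into the hidden hole in the plate below. Leave the pin fully home with its shoulder on the collar and let go. Never force the pin (stay below about 30 N on it) and leave everything else where it stands.

Things in the scene. Friction and masses are not known exactly. Their poses are not given: they have to be found in the camera images.
- pin_grip (a point): Centre of the index pin's handle: red plastic, 18 x 18 mm square, 42 mm tall, its flat faces looking along this frame's x and y; z up. 21 mm below this point the handle meets a round steel shoulder, 26 mm across and 4 mm thick. The pin starts upright in one of the block's two holes, its shoulder resting on the block's top.
- pin: The index pin as a whole (about 90 g, 86 mm tall): red handle, steel shoulder, and below that a round steel shank 12 mm thick, 40 mm long; origin at its foot (same point as pin_tip), z up.
- pin_tip (a point): Foot of the pin, on its axis, 65 mm below pin_grip and 40 mm below the shoulder's underside. The last 4 mm of the shank taper from 12 to 9 mm.
- housing: Grey round housing of the potting turntable, fixed to the bench, 208 mm across (foot 224 mm), 52 mm tall; origin on its axis at its underside, z up. Hidden under the collar is a fixed steel index plate: flat top 36 mm above the origin (16 mm below the collar's top face), with one round hole 15 mm across, 28 mm deep, 45 mm from the axis. Where round the axis is not measured; see mark.
- mark (a point): Orange paint dab, 22 mm wide, on top of the housing's rim, 99 mm from the axis on the housing's own -x side. It shows only roughly where the hidden index hole lies: seen from the axis, within 0.4 rad of this direction, either way.
- collar_axis (a point): Centre of the loose aluminium collar (turn plate 184 mm across, 14 mm thick) on the turning axis, at the height of its flat top face, 52 mm above the bench. A brass cap 32 mm across stands 6 mm proud here; the band from 62 to 92 mm out stands 2 mm proud. The collar turns about the vertical with a light drag (0.05 N m, about 1 N at its hole), up to 2.2 rad either way from the mark.
- collar_hole (a point): Mouth of the collar's one through hole, 15 mm across, 45 mm from the axis, at the height of the flat top face; it turns with the collar. It starts 0.8 to 1.5 rad from the mark, anticlockwise of it seen from above, so it has to be turned clockwise towards the mark.
- block: Light wooden block 64 x 150 x 48 mm (x, y, z), fixed to the bench, origin centre of its underside. Two holes 14 mm across and through to the bench, 45 mm either side of its centre along its own y: one holds the pin, the other the dibber.
- dibber: Dark wooden dibber with a turned round handle, standing in the other hole of the block; origin at its foot, 92 mm tall. Bystander.
- clay_pot: Terracotta pot, 116 mm across, 105 mm tall, origin centre of its underside. Bystander.
- bowl: White ceramic mixing bowl, 170 mm across, 75 mm tall, origin centre of its underside. Bystander.
- trowel: Stainless trowel with a wooden handle, about 300 mm long, lying on the bench. Bystander.
- saucers: Stack of terracotta saucers, 124 mm across, 42 mm tall. Bystander.
- seed_trays: Three-tier moss-green seed tray stack, 198 x 308 x 150 mm, at the side. Bystander.

How it is judged:
By the outcome, as a careful person would: the job done as asked, in the order asked, and still so for the second after the job is handed in, with the robot touching nothing.
It also fails if it takes over 64 s, if anything falls off the work surface, if the arm or the gripper's body presses on something with over 40 N, if the wrist force passes 120 N, or if a joint passes its speed limit or range.

## Robot

A 6-joint arm with a two-finger parallel gripper is mounted at the origin on the work surface. World frame = base frame: x ahead of the robot, y to its left, z up, the work surface at z = 0. Lengths are in m, angles in rad, forces in N, time in s.
With the tool pointing down it reaches from about 0.325 to 1 m from the base axis. Payload 5.1 kg.
Tool frame: the origin (TCP) lies on the centre line of the jaws, within the pads' length; the fingertips stand arm.finger_overhang ahead of it and the grasp point (between the pads) lies 11 mm behind it (arm.finger_overhang is the distance from the TCP to the fingertips, in m); z points along the fingers, x is the direction in which the jaws open and shut, and the axes are right-handed (so a half turn about z gives the same grasp; the last joint's range is limited). The gripper opens to 85 mm and grips with 20 to 120 N. Pads are 22 mm wide; open, the fingers measure 114 mm over their backs; the gripper's body (76 mm by 85 mm) begins 54 mm behind the grasp point. The pads swing forward as they close: fully open they stand 13 mm farther back than shut.
Start: joints at [-1.275, 0.124, 1.65, -0, 1.367, -0.083], TCP at [0.24, -0.604, 0.239] pointing down, gripper open.
Joint ranges: [-2.61, 2.61], [-1.02, 2.33], [0.03, 2.71], [-1.35, 4.49], [0.32, 2.68], [-2.91, 2.91]. Speed limits (rad/s): [2.57, 2.57, 3.14, 3.14, 3.14, 3.14].

## Interface

Orientations are given as a unit quaternion [w, x, y, z].
In Python, from workcell import arm gives the robot as it stands. The module is installed in compiled form; this text tells all that it offers.
- The arm moves only by the tool step_arm, never from a script. Its argument "increments" is one flat list of numbers, 5 for each row, row after row: the shift along the tool's x, y, z in m, then the turn about the tool's z in degrees, then the closure, from -1 (fully open) to 1 (shut). In form: [dx, dy, dz, yaw, gripper, dx, dy, dz, yaw, gripper, ...]. A call has 1 to 10 rows; each row is the pose to reach, as a shift and turn from the pose commanded when the call began, along the tool's axes at that moment; what a row does not reach only later rows make up. A row lasts 1/12 s, in which the tool goes at most 41.7 mm and 7.16 degrees, less where a joint would pass 70% of its speed; a pose out of reach is approached as far as the arm can. A call with a gripper value outside its range is refused whole. The fingers move at their own pace and stop on an object; "squeeze" is the grip in N (left out, the last holds). Time passes only in rows, so rows that repeat a pose let the fingers close. It gives the time, the measured TCP pose, the force and the opening at its end, in the units of the state.
- arm.get_obs(): the state, without advancing time (a new reading comes with each control period).
- arm.grab_frame(name): name is "side" or "top"; returns the picture (384x512x3 uint8, red, green, blue); there is no depth.
- arm.calibration(name): a dict with "K" (3x3 intrinsics, pixels), "k1" (the pictures are not rectified: a ray, as slopes to the right and down, at radius r is drawn at 1 + k1 r^2 times it, then the intrinsics apply), "position" and "rotation" of the camera in the world. Camera axes: x right, y up, looking along -z (the intrinsics and any distortion apply to the point x, -y, -z); pixel columns grow to the right and rows downward; lengths in m; the calibration is good to about 2 mm. A picture is of the moment at which its call begins. calibration takes no time and is no camera call.
- arm.finish_job(): hands the job in, once; it reports no verdict.
Trained networks look in the newest picture that a camera, given by its name, has taken for a name from the list of things; names that differ only in an ending like _2 or _b are one class to them, and where a whole thing is asked for, a point or a joint stands for the part that bears it (a point fixed in the world has none). Each returns a list of dicts, best first, with "p" (0 to 1); they miss things now and then, are a little off and sometimes report something else, mostly with a low value. They report only what shows in the picture. A call takes as long as a camera call.
- arm.cut_out(camera, name): "pixels" (384x512 bool, what is visible of it).
- arm.place_of(camera, name): "centre" ([x, y, z] in m, in world coordinates, good to about 4 mm: a listed point, or the origin of a listed thing).
The state is a dict: "t": time; "joints": joint angles; "qvel": joint speeds; "joint_torque": joint torques, N m; "eef_pos": TCP position; "orientation": TCP orientation; "ft_force": force on the tool from outside, world axes, zero at the start; "torque": the same for the moment, N m; "gripper_width": finger opening in m.
Only numpy, scipy, OpenCV 4.12 (cv2) and the standard library are available. Lean on these libraries where they do the work, as an engineer would, in place of code of your own. Each camera call takes 0.05 s, during which the arm holds its last target.

## Working session

There is one attempt and no reset: what is moved stays moved. The work goes in short steps, Python scripts to look and compute and a tool call to move; the robot and the scene stay as the last step left them, time stands still between calls to the robot, and variables do not carry over. Pictures are saved under pics/ and viewed, and the job is handed in when it is done.

Besides the shell and the picture viewer there is one more tool, called after ">>>" by a JSON object that holds its "name" and its "arguments", one argument or row to a line. step_arm: Moves the arm, as the interface text tells. Its arguments: {"type":"object","properties":{"increments":{"type":"array"},"squeeze":{"type":"number"}},"required":["increments"]}

```bash
mkdir -p pics
cat > h.py <<'E'
from workcell import arm
import numpy as np, cv2
from scipy.spatial.transform import Rotation as R
def save(cam,n):
    f=arm.grab_frame(cam); cv2.imwrite(f'pics/{n}.png',f[:,:,::-1]); return f
def proj(cam,P):
    c=arm.calibration(cam); p=np.array(c['rotation']).T@(np.array(P)-c['position'])
    s=np.array([p[0],-p[1]])/-p[2]; s=s*(1+c['k1']*(s@s)); K=np.array(c['K'])
    return K[:2,:2]@s+K[:2,2]
def unproj(cam,uv,z):
    c=arm.calibration(cam); K=np.array(c['K'])
    d=np.linalg.solve(K[:2,:2],np.array(uv)-K[:2,2]); s=d.copy()
    for _ in range(30): s=d/(1+c['k1']*(s@s))
    r=np.array(c['rotation'])@np.array([s[0],-s[1],-1]); p=np.array(c['position'])
    return p+r*(z-p[2])/r[2]
def state():
    o=arm.get_obs(); q=o['orientation']; M=R.from_quat([q[1],q[2],q[3],q[0]]).as_matrix()
    print('t',o['t'],'pos',np.round(o['eef_pos'],4),'w',o['gripper_width'],'f',np.round(o['ft_force'],2)); print(np.round(M,3)); return o,M
E
python3 - <<'E'
from h import *
state(); print(arm.finger_overhang)
for c in('side','top'):
    save(c,c+'0'); print(c,arm.calibration(c))
    for n in('pin_grip','pin','housing','mark','collar_axis','collar_hole','block','dibber'):
        print(c,n,[(round(d['p'],2),np.round(d['centre'],4).tolist()) for d in arm.place_of(c,n)[:2]])
E
```

```text
t 0.0 pos [ 0.2402 -0.6034  0.238 ] w 0.08535776281199857 f [-0.24  0.46  0.25]
[[ 0.37  -0.929 -0.001]
 [-0.929 -0.37   0.002]
 [-0.002 -0.    -1.   ]]
0.008
side {'K': array([[378.6466557 ,   0.        , 255.67506472],
       [  0.        , 378.6466557 , 184.91259713],
       [  0.        ,   0.        ,   1.        ]]), 'k1': 0.026403027129113937, 'position': array([0.03659215, 0.85325874, 0.76301814]), 'rotation': array([-0.24419796, -0.13239514,  0.43047009,  0.85879822])}
side pin_grip [(0.42, [0.61, 0.1086, 0.0734])]
side pin [(0.62, [0.6083, 0.1071, 0.0068])]
side housing [(0.72, [0.5258, -0.1803, -0.0011])]
side mark [(0.85, [0.4341, -0.1827, 0.0511]), (0.52, [0.6099, 0.1089, 0.0057])]
side collar_axis []
side collar_hole [(0.61, [0.509, -0.2234, 0.0533]), (0.54, [0.5276, -0.1838, 0.0001])]
side block [(0.93, [0.5954, 0.1549, 0.0015])]
side dibber [(0.59, [0.611, 0.106, 0.0743]), (0.48, [0.5829, 0.1966, 0.0087])]
top {'K': array([[499.2560247 ,   0.        , 256.65575267],
       [  0.        , 499.2560247 , 194.57749718],
       [  0.        ,   0.        ,   1.        ]]), 'k1': 0.037053035703892984, 'position': array([0.30615277, 0.072245  , 1.59741491]), 'rotation': array([ 0.70680234,  0.05900677, -0.05320636, -0.70293508])}
top pin_grip [(0.53, [0.6103, 0.1128, 0.0741])]
top pin [(0.61, [0.6013, 0.1118, 0.0104])]
top housing [(0.76, [0.5294, -0.1821, -0.002])]
top mark [(0.8, [0.4289, -0.1838, 0.0507]), (0.31, [0.5069, -0.224, 0.0513])]
top collar_axis [(0.98, [0.5297, -0.188, 0.0471])]
top collar_hole [(0.95, [0.5072, -0.2273, 0.0547])]
top block [(0.63, [0.5962, 0.149, -0.0011])]
top dibber [(0.49, [0.5826, 0.2008, 0.0074])]
```

```bash
sed -i "s/np.array(c\['rotation'\])/rot(c)/" h.py
cat >> h.py <<'E'
def rot(c):
    q=c['rotation']; return R.from_quat([q[1],q[2],q[3],q[0]]).as_matrix()
E
python3 - <<'E'
from h import *
for c in('side','top'):
    f=cv2.imread(f'pics/{c}0.png'); cv2.imwrite(f'pics/{c}0b.png',cv2.resize(f,(800,600),interpolation=cv2.INTER_CUBIC))
    for n,P in dict(grip=(.61,.111,.073),griptop=(.61,.111,.094),axis=(.529,-.183,.052),hole=(.508,-.2255,.052),mark=(.431,-.183,.052)).items(): print(c,n,np.round(proj(c,P),1))
# block orientation from mask in top
arm.grab_frame('top')
m=arm.cut_out('top','block')[0]['pixels'].astype(np.uint8)
cn=max(cv2.findContours(m,0,2)[0],key=cv2.contourArea)
P=np.array([unproj('top',p[0],.048)[:2] for p in cn]).astype(np.float32)
print(cv2.minAreaRect(P*1000))
for n in('pin_grip','collar_hole'):
    for d in arm.cut_out('top',n)[:1]:
        ys,xs=np.nonzero(d['pixels']); print(n,d['p'],xs.min(),xs.max(),ys.min(),ys.max(),len(xs), xs.mean(),ys.mean())
        cv2.imwrite('pics/m_%s.png'%n,d['pixels'].astype(np.uint8)*255)
E
```

```text
side grip [230.5 185.2]
side griptop [230.1 179.7]
side axis [297.8 154.5]
side hole [308.5 150.7]
side mark [323.4 162.2]
top grip [248.6 175.6]
top griptop [248.4 174.3]
top axis [342.8 202.8]
top hole [356.6 209.6]
top mark [343.4 234.2]
((591.5833129882812, 152.65159606933594), (73.02072143554688, 149.82872009277344), 17.177648544311523)
pin_grip 0.42 245 252 172 181 68 248.58823529411765 176.47058823529412
collar_hole 0.97 314 372 174 232 2747 342.9024390243902 203.00728066982163
```

View pics/top0b.png

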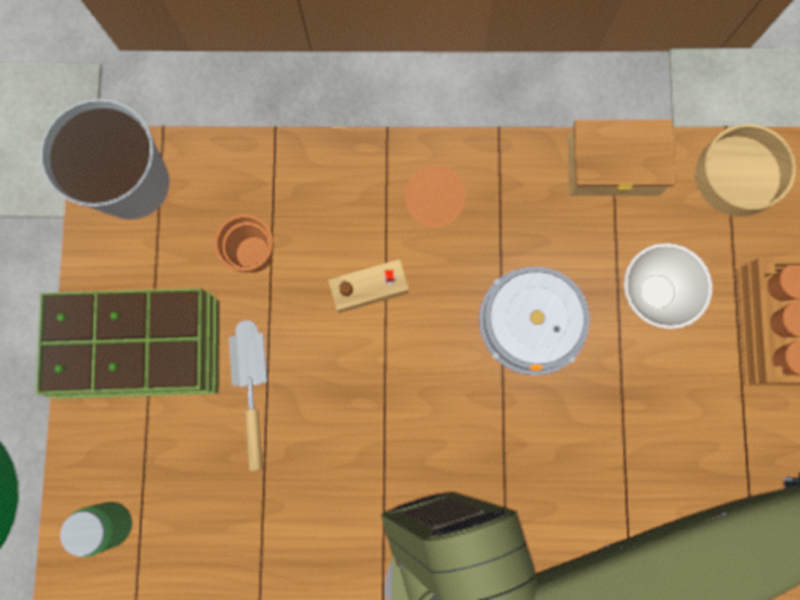

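View pics/side0b.png

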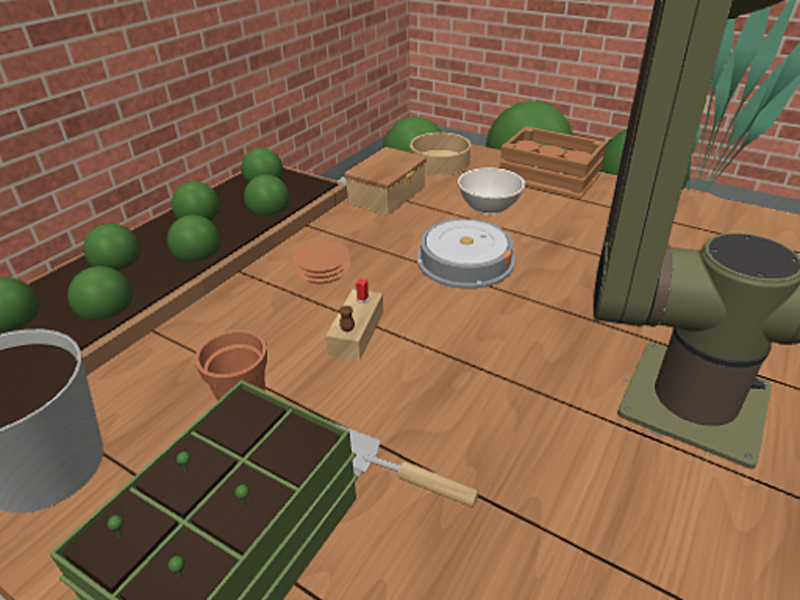

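Run:
```python
from h import *
f=cv2.imread('pics/top0.png')[155:205,200:265]; a=cv2.resize(f,(780,600),interpolation=cv2.INTER_CUBIC)
cv2.imwrite('pics/zt.png',a)
f=cv2.imread('pics/side0.png')[165:235,195:255]; cv2.imwrite('pics/zs.png',cv2.resize(f,(514,600),interpolation=cv2.INTER_CUBIC))
```

```text
(no output)
```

View pics/zt.png

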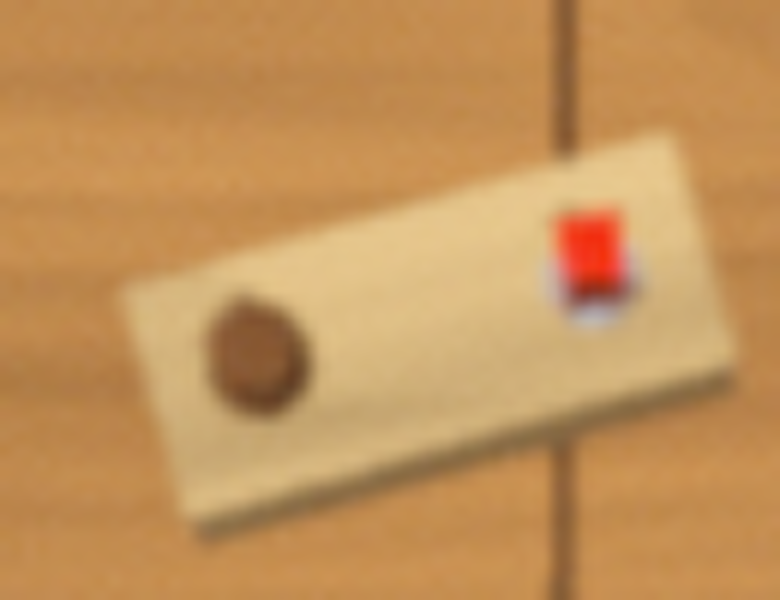

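View pics/zs.png

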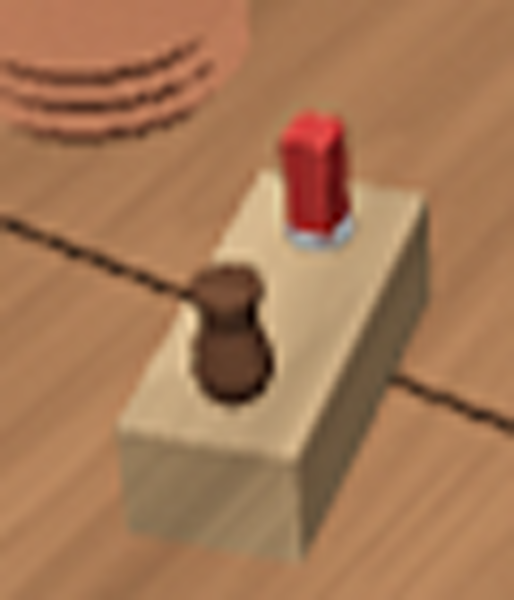

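```bash
cat > fit.py <<'E'
from h import *
from scipy.optimize import minimize
S=8
def layers(cam,x,y,th,u0,v0,w,h):
    c=arm.calibration(cam); cp=np.array(c['position'])
    Rm=R.from_euler('z',th).as_matrix()
    out=[]
    def pol(P):
        im=np.zeros((h*S,w*S),np.uint8)
        q=np.array([proj(cam,p) for p in P])
        q=np.round(((q-[u0,v0])+.5)*S*16-8).astype(np.int32)
        cv2.fillPoly(im,[q],1,shift=4); return im
    a=np.linspace(0,2*np.pi,40)
    disc=lambda z:np.c_[x+.013*np.cos(a),y+.013*np.sin(a),0*a+z]
    sh=pol(disc(.048))|pol(disc(.052))
    lab=np.zeros((h*S,w*S),int); lab[sh>0]=1
    k=2
    b=.009
    for n,(f) in enumerate([[(1,-1),(1,1)],[(1,1),(-1,1)],[(-1,1),(-1,-1)],[(-1,-1),(1,-1)]]):
        P=[Rm@[f[0][0]*b,f[0][1]*b,0],Rm@[f[1][0]*b,f[1][1]*b,0]]
        m=(P[0]+P[1])/2; ctr=np.array([x,y,.073])
        if m@(cp-ctr-m)>0:
            q=[[x+P[i][0],y+P[i][1],z] for i,z in((0,.052),(1,.052),(1,.094),(0,.094))]
            lab[pol(q)>0]=k; k+=1
    q=[[x+(Rm@[i*b,j*b,0])[0],y+(Rm@[i*b,j*b,0])[1],.094] for i,j in((1,1),(-1,1),(-1,-1),(1,-1))]
    lab[pol(q)>0]=k;k+=1
    L=[cv2.GaussianBlur(cv2.resize((lab==i).astype(np.float32),(w,h),interpolation=cv2.INTER_AREA),(0,0),.5).ravel() for i in range(k)]
    return np.array(L).T
def cost(cam,img,win,p):
    u0,v0,w,h=win
    A=layers(cam,p[0],p[1],p[2],*win); B=img[v0:v0+h,u0:u0+w].reshape(-1,3).astype(float)
    s,_,_,_=np.linalg.lstsq(A,B,rcond=None); return ((A@s-B)**2).mean()
for cam,win in(('top',(240,167,18,18)),('side',(222,174,18,22))):
    img=cv2.imread(f'pics/{cam}0.png')
    for d in range(-45,45,10):
        r=min((minimize(lambda p:cost(cam,img,win,(p[0]/1000,p[1]/1000,np.radians(d))),(x0,y0),method='Nelder-Mead',options=dict(initial_simplex=[(x0,y0),(x0+4,y0),(x0,y0+4)],maxiter=60)) for x0,y0 in((610,111),)),key=lambda r:r.fun)
        print(cam,d,np.round(r.x,1),round(r.fun,1))
E
python3 fit.py
```

```text
Traceback (most recent call last):
  File "fit.py", line 36, in <module>
    r=min((minimize(lambda p:cost(cam,img,win,(p[0]/1000,p[1]/1000,np.radians(d))),(x0,y0),method='Nelder-Mead',options=dict(initial_simplex=[(x0,y0),(x0+4,y0),(x0,y0+4)],maxiter=60)) for x0,y0 in((610,111),)),key=lambda r:r.fun)
  File "fit.py", line 36, in <genexpr>
    r=min((minimize(lambda p:cost(cam,img,win,(p[0]/1000,p[1]/1000,np.radians(d))),(x0,y0),method='Nelder-Mead',options=dict(initial_simplex=[(x0,y0),(x0+4,y0),(x0,y0+4)],maxiter=60)) for x0,y0 in((610,111),)),key=lambda r:r.fun)
           ~~~~~~~~^^^^^^^^^^^^^^^^^^^^^^^^^^^^^^^^^^^^^^^^^^^^^^^^^^^^^^^^^^^^^^^^^^^^^^^^^^^^^^^^^^^^^^^^^^^^^^^^^^^^^^^^^^^^^^^^^^^^^^^^^^^^^^^^^^^^^^^^^^^^^^^^^^^^^^^^^^^^^^^^^^^^
  File "fit.py", line 36, in <lambda>
    r=min((minimize(lambda p:cost(cam,img,win,(p[0]/1000,p[1]/1000,np.radians(d))),(x0,y0),method='Nelder-Mead',options=dict(initial_simplex=[(x0,y0),(x0+4,y0),(x0,y0+4)],maxiter=60)) for x0,y0 in((610,111),)),key=lambda r:r.fun)
                             ~~~~^^^^^^^^^^^^^^^^^^^^^^^^^^^^^^^^^^^^^^^^^^^^^^^^^
  File "fit.py", line 31, in cost
    A=layers(cam,p[0],p[1],p[2],*win); B=img[v0:v0+h,u0:u0+w].reshape(-1,3).astype(float)
  File "fit.py", line 15, in layers
    sh=pol(disc(.048))|pol(disc(.052))
       ~~~^^^^^^^^^^^^
  File "fit.py", line 10, in pol
    q=np.array([proj(cam,p) for p in P])
                ~~~~^^^^^^^
  File "h.py", line 7, in proj
    c=arm.calibration(cam); p=rot(c).T@(np.array(P)-c['position'])
ValueError: time passes only in moves, steps and waits
```

```bash
sed -i "s/arm.calibration(cam)/CAL(cam)/" h.py fit.py
cat >> h.py <<'E'
_c={}
def CAL(cam):
    if cam not in _c: _c[cam]=arm.calibration(cam)
    return _c[cam]
E
python3 fit.py; python3 -c "
from h import *; state()"
```

```text
top -45 [605.3 109.9] 286.9
top -35 [606.  109.5] 291.9
top -25 [607.  109.7] 286.7
top -15 [606.7 110. ] 265.9
top -5 [607.7 109.2] 226.4
top 5 [607.7 109.9] 202.4
top 15 [607.6 110.4] 205.2
top 25 [607.4 111.1] 238.7
top 35 [606.8 110.2] 268.8
side -45 [609.  106.8] 519.2
side -35 [610.1 106.3] 504.7
side -25 [609.7 106.8] 495.4
side -15 [609.1 107.6] 496.6
side -5 [608.8 107.4] 478.8
side 5 [609.7 107.1] 442.3
side 15 [610.1 107.1] 418.3
side 25 [609.4 107.5] 434.0
side 35 [610. 107.] 498.0
t 1.1 pos [ 0.2403 -0.6039  0.2393] w 0.0851847099331911 f [-0.3   0.09 -0.43]
[[ 0.37  -0.929  0.   ]
 [-0.929 -0.37  -0.   ]
 [ 0.    -0.    -1.   ]]
```

>>> {"name": "step_arm", "arguments": {
  "increments": [-0.026,-0.03,0,0.8,-1,-0.052,-0.061,0,1.6,-1,-0.079,-0.091,0,2.4,-1,-0.105,-0.121,0,3.2,-1,-0.131,-0.152,0,4,-1,-0.158,-0.182,0,4.8,-1,-0.184,-0.212,0,5.6,-1,-0.21,-0.243,0,6.4,-1,-0.237,-0.273,0,7.2,-1,-0.263,-0.303,0,7.7,-1]
}}

```text
t: 1.93
eef_pos: [0.4251, -0.2456, 0.2397]
orientation: [-0.0, 0.788, -0.616, 0.0]
ft_force: [2.0, -0.6, 0.4]
gripper_width: 0.0856
```

```bash
cat >> h.py <<'E'
def to(x,y,z):
    o,M=state(); d=np.array([x,y,z])-o['eef_pos']; print('tool shift',np.round(M.T@d,4),'jaw deg',np.degrees(np.arctan2(M[1,0],M[0,0]))); return o,M
E
python3 -c "
from h import *; to(.609,.1095,.18)"
```

```text
t 1.9333 pos [ 0.4251 -0.2456  0.2397] w 0.08555941293072006 f [ 2.04 -0.55  0.38]
[[ 0.241 -0.97   0.001]
 [-0.97  -0.241 -0.   ]
 [ 0.001 -0.001 -1.   ]]
tool shift [-0.3004 -0.2641  0.0596] jaw deg -76.0481347644337
```

>>> {"name": "step_arm", "arguments": {
  "increments": [-0.03,-0.026,0,0,-1,-0.06,-0.053,0,0,-1,-0.09,-0.079,0,0,-1,-0.12,-0.106,0,0,-1,-0.15,-0.132,0,0,-1,-0.18,-0.158,0.01,0,-1,-0.21,-0.185,0.02,0,-1,-0.24,-0.211,0.03,0,-1,-0.27,-0.238,0.045,0,-1,-0.3,-0.264,0.059,0,-1]
}}

```text
t: 2.77
eef_pos: [0.6083, 0.108, 0.1808]
orientation: [-0.0, 0.788, -0.615, 0.001]
ft_force: [1.2, -0.7, -0.3]
gripper_width: 0.0856
```

```bash
python3 -c "
from h import *; to(.609,.1095,.066)
save('side','s1');save('top','t1')
a=cv2.imread('pics/s1.png')[100:220,170:310];cv2.imwrite('pics/s1z.png',cv2.resize(a,(700,600),interpolation=2))"
```

```text
t 2.7667 pos [0.6083 0.108  0.1808] w 0.08563773323699538 f [ 1.16 -0.68 -0.32]
[[ 0.242 -0.97   0.001]
 [-0.97  -0.242 -0.   ]
 [ 0.    -0.001 -1.   ]]
tool shift [-0.0013 -0.001   0.1148] jaw deg -75.97471795966307
```

View pics/s1z.png

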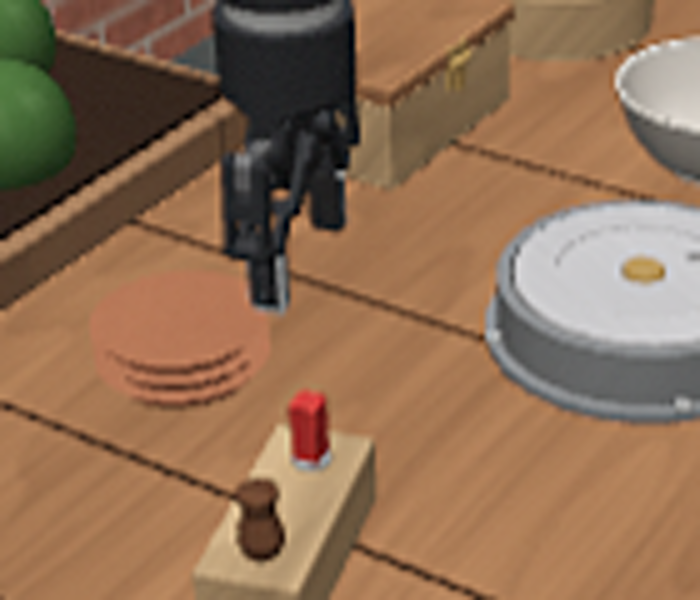

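>>> {"name": "step_arm", "arguments": {
  "increments": [-0.0013,-0.001,0.03,0,-1,-0.0013,-0.001,0.06,0,-1,-0.0013,-0.001,0.085,0,-1,-0.0013,-0.001,0.105,0,-1,-0.0013,-0.001,0.115,0,-1,-0.0013,-0.001,0.115,0,-1]
}}

```text
t: 3.37
eef_pos: [0.606, 0.1068, 0.0631]
orientation: [0.002, 0.788, -0.616, -0.002]
ft_force: [0.2, -0.9, 0.2]
gripper_width: 0.0853
```

```bash
python3 -c "
from h import *; to(.609,.1095,.066)
save('side','s2')
a=cv2.imread('pics/s2.png')[120:220,170:290];cv2.imwrite('pics/s2z.png',cv2.resize(a,(720,600),interpolation=2))"
```

```text
t 3.3667 pos [0.606  0.1068 0.0631] w 0.08529687700170939 f [ 0.16 -0.86  0.25]
[[ 0.242 -0.97  -0.005]
 [-0.97  -0.242 -0.001]
 [-0.001  0.005 -1.   ]]
tool shift [-0.0019 -0.0036 -0.0029] jaw deg -76.02281237550511
```

View pics/s2z.png

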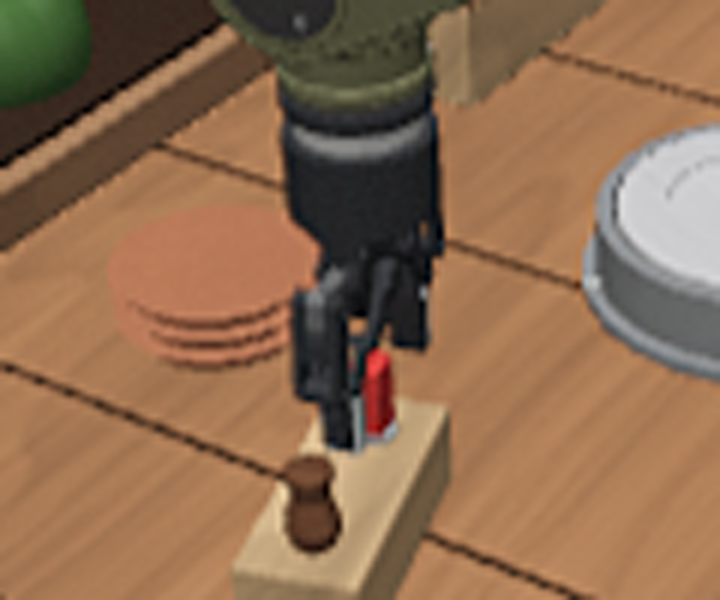

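>>> {"name": "step_arm", "arguments": {
  "increments": [0,0,0,0,-1,0,0,0,0,-1,0,0,0,0,-1]
}}

```text
t: 3.67
eef_pos: [0.6094, 0.1075, 0.0681]
orientation: [-0.001, 0.788, -0.616, 0.001]
ft_force: [1.0, -0.1, 0.7]
gripper_width: 0.0855
```

```bash
python3 -c "
from h import *; to(.609,.1095,.066)"
```

```text
t 3.6667 pos [0.6094 0.1075 0.0681] w 0.08548449891818749 f [ 0.98 -0.09  0.66]
[[ 0.242 -0.97   0.004]
 [-0.97  -0.242  0.   ]
 [ 0.001 -0.003 -1.   ]]
tool shift [-0.0021 -0.0001  0.0021] jaw deg -76.00336011122616
```

>>> {"name": "step_arm", "arguments": {
  "increments": [-0.002,0,0.001,0,1,-0.002,0,0.001,0,1,-0.002,0,0.001,0,1,-0.002,0,0.001,0,1,-0.002,0,0.001,0,1,-0.002,0,0.001,0,1,-0.002,0,0.001,0,1,-0.002,0,0.001,0,1,-0.002,0,0.001,0,1,-0.002,0,0.001,0,1],
  "squeeze": 40
}}

```text
t: 4.5
eef_pos: [0.6075, 0.1094, 0.065]
orientation: [0.0, 0.788, -0.616, -0.0]
ft_force: [-0.9, 1.3, 1.7]
gripper_width: 0.0177
```

```bash
python3 -c "
from h import *; to(.609,.1095,.066)
save('side','s3')
a=cv2.imread('pics/s3.png')[120:220,170:290];cv2.imwrite('pics/s3z.png',cv2.resize(a,(720,600),interpolation=2))"
```

```text
t 4.5 pos [0.6075 0.1094 0.065 ] w 0.01767041609921345 f [-0.87  1.3   1.68]
[[ 0.242 -0.97  -0.   ]
 [-0.97  -0.242  0.   ]
 [-0.     0.    -1.   ]]
tool shift [ 0.0003 -0.0015 -0.001 ] jaw deg -75.99970921524442
```

View pics/s3z.png

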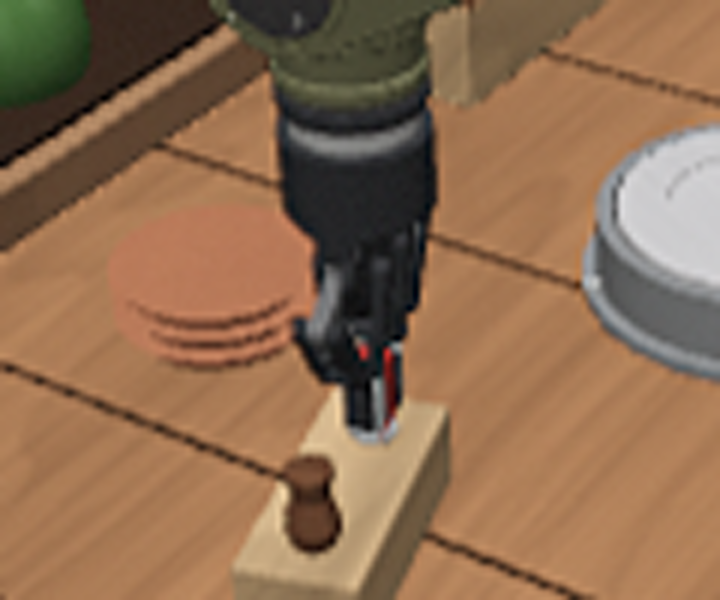

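>>> {"name": "step_arm", "arguments": {
  "increments": [0,0,-0.01,0,1,0,0,-0.025,0,1,0,0,-0.045,0,1,0,0,-0.065,0,1,0,0,-0.085,0,1,0,0,-0.1,0,1]
}}

```text
t: 5.05
eef_pos: [0.6082, 0.1092, 0.1675]
orientation: [-0.001, 0.788, -0.616, 0.001]
ft_force: [-0.3, -0.5, -1.2]
gripper_width: 0.0173
```

```bash
python3 -c "
from h import *; o,M=to(.609,.1095,.066)
save('side','s4');save('top','t4')
for c in('side','top'):
    for n in('pin_grip','pin_tip'): print(c,n,[(round(d['p'],2),np.round(d['centre'],4).tolist()) for d in arm.place_of(c,n)[:2]])
    for n in('collar_axis','collar_hole','mark'): print(c,n,[(round(d['p'],2),np.round(d['centre'],4).tolist()) for d in arm.place_of(c,n)[:2]])
a=cv2.imread('pics/s4.png')[100:220,170:310];cv2.imwrite('pics/s4z.png',cv2.resize(a,(700,600),interpolation=2))
# fit collar in top0: mask of housing/collar, dark hole
f=cv2.imread('pics/top0.png'); z=f[160:250,300:390]; cv2.imwrite('pics/c0z.png',cv2.resize(z,(600,600),interpolation=2))
g=cv2.cvtColor(f,6).astype(float)[203:217,349:364]; w=np.clip(np.median(g)-15-g,0,None); ys,xs=np.mgrid[203:217,349:364]
uv=((w*xs).sum()/w.sum(),(w*ys).sum()/w.sum()); print(uv,unproj('top',uv,.052),unproj('top',uv,.045)); print(g.astype(int))
h=cv2.cvtColor(f,cv2.COLOR_BGR2HSV); 
for nm,(r0,r1,c0,c1) in dict(cap=(192,214,330,358),mark=(226,242,330,358)).items():
    m=((h[r0:r1,c0:c1,1]>110)&(h[r0:r1,c0:c1,0]<30)); ys,xs=np.nonzero(m); uv=(xs.mean()+c0,ys.mean()+r0); print(nm,m.sum(),uv,unproj('top',uv,.058 if nm=='cap' else .052))
"
```

```text
t 5.05 pos [0.6082 0.1092 0.1675] w 0.017258367010572838 f [-0.26 -0.53 -1.19]
[[ 0.242 -0.97   0.002]
 [-0.97  -0.242 -0.   ]
 [ 0.001 -0.002 -1.   ]]
tool shift [-0.0002 -0.0006  0.1015] jaw deg -75.99156577639651
side pin_grip [(0.39, [0.6118, 0.1065, 0.1785])]
side pin_tip [(0.37, [0.6105, 0.1127, 0.108])]
side collar_axis [(0.94, [0.5298, -0.1857, 0.0506])]
side collar_hole [(0.6, [0.5087, -0.2236, 0.0531]), (0.21, [0.5305, -0.1838, 0.0545])]
side mark []
top pin_grip []
top pin_tip []
top collar_axis [(0.92, [0.5299, -0.1842, 0.0488]), (0.2, [0.4314, -0.1802, 0.0523])]
top collar_hole [(0.7, [0.506, -0.2228, 0.0526]), (0.35, [0.5966, 0.1545, -0.0012])]
top mark [(0.84, [0.433, -0.1828, 0.0519]), (0.66, [0.3745, 0.3919, 0.0035])]
(np.float64(355.8074534161491), np.float64(210.175983436853)) [ 0.50608522 -0.22294074  0.052     ] [ 0.50699082 -0.22427779  0.045     ]
[[210 222 221 223 224 224 225 221 222 222 223 223 223 222 217]
 [210 220 221 221 223 223 222 221 222 223 223 224 224 221 215]
 [214 220 222 223 224 223 221 222 224 222 223 223 225 221 213]
 [219 222 221 224 223 224 22
[... 185 characters left out ...]
9 143 137 158 196 216 223 223 220 218]
 [223 223 223 219 205 165 118 110 139 185 212 222 221 219 219]
 [223 224 221 220 209 175 131 117 146 190 216 221 214 216 219]
 [223 222 220 220 217 199 173 163 179 205 219 217 210 214 219]
 [223 220 221 222 221 218 212 211 214 219 221 214 213 218 221]
 [221 221 219 221 222 222 222 222 223 223 221 218 218 221 221]
 [221 220 220 221 221 222 222 222 222 220 219 219 220 221 222]
 [220 219 220 222 221 221 222 222 219 215 215 218 221 220 221]]
cap 49 (np.float64(343.42857142857144), np.float64(202.6734693877551)) [ 0.52858934 -0.1840965   0.058     ]
mark 86 (np.float64(344.12790697674416), np.float64(238.58139534883722)) [ 0.41763984 -0.18478523  0.052     ]
```

View pics/s4z.png

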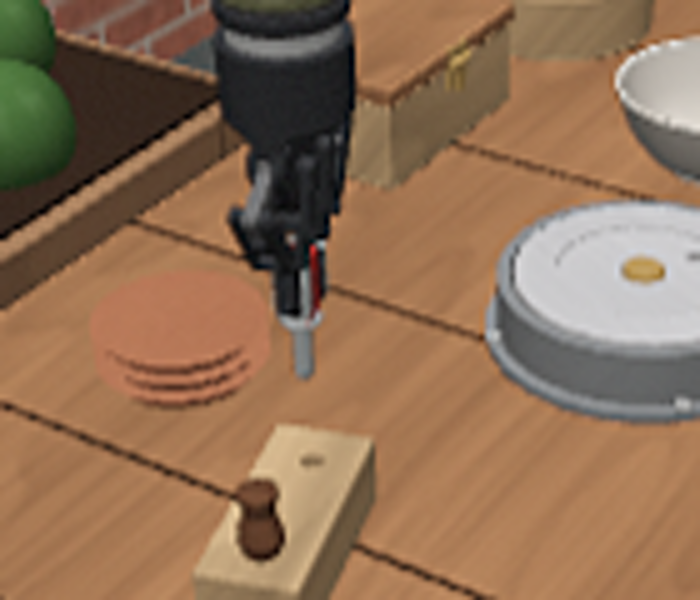

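View pics/c0z.png

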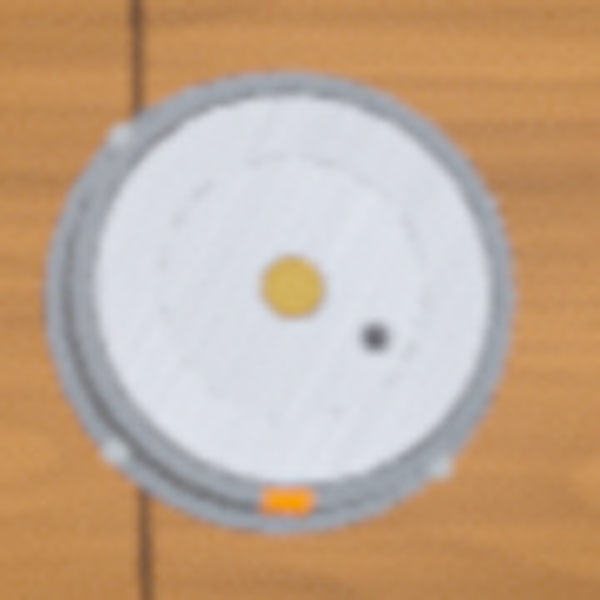

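>>> {"name": "step_arm", "arguments": {
  "increments": [0.02,0.012,0,0,1,0.055,0.033,0,0,1,0.09,0.054,0,0,1,0.125,0.075,0,0,1,0.16,0.096,0,0,1,0.195,0.117,0,0,1,0.23,0.138,0,0,1,0.26,0.156,0,0,1,0.285,0.171,0,0,1,0.2977,0.1787,0,0,1]
}}

```text
t: 6.48
eef_pos: [0.505, -0.2258, 0.165]
orientation: [0.0, 0.787, -0.617, 0.0]
ft_force: [-0.9, -0.2, -0.3]
gripper_width: 0.0173
```

>>> {"name": "step_arm", "arguments": {
  "increments": [0,0,0.01,0,1,0,0,0.02,0,1,0,0,0.025,0,1,0,0,0.028,0,1,0,0,0.028,0,1,0,0,0.028,0,1,0,0,0.028,0,1]
}}

```text
t: 7.07
eef_pos: [0.5067, -0.2222, 0.1372]
orientation: [-0.0, 0.788, -0.615, 0.0]
ft_force: [-0.3, -0.1, -1.1]
gripper_width: 0.0175
```

```bash
python3 -c "
from h import *; o,M=to(.5065,-.223,.114)
save('side','s5');save('top','t5')
for c in('side','top'):
    for n in('pin_tip','collar_hole'): print(c,n,[(round(d['p'],2),np.round(d['centre'],4).tolist()) for d in arm.place_of(c,n)[:2]])
a=cv2.imread('pics/s5.png')[100:190,240:360];cv2.imwrite('pics/s5z.png',cv2.resize(a,(800,600),interpolation=2))
"
```

```text
t 7.0667 pos [ 0.5067 -0.2222  0.1372] w 0.017533508014551513 f [-0.26 -0.08 -1.09]
[[ 0.243 -0.97   0.   ]
 [-0.97  -0.243 -0.   ]
 [ 0.    -0.    -1.   ]]
tool shift [0.0008 0.0004 0.0232] jaw deg -75.92856189400231
side pin_tip [(0.53, [0.5072, -0.2165, 0.0791])]
side collar_hole [(0.97, [0.5076, -0.2258, 0.0522])]
top pin_tip [(0.33, [0.5094, -0.2243, 0.047])]
top collar_hole [(0.87, [0.5093, -0.2261, 0.0492])]
```

View pics/s5z.png

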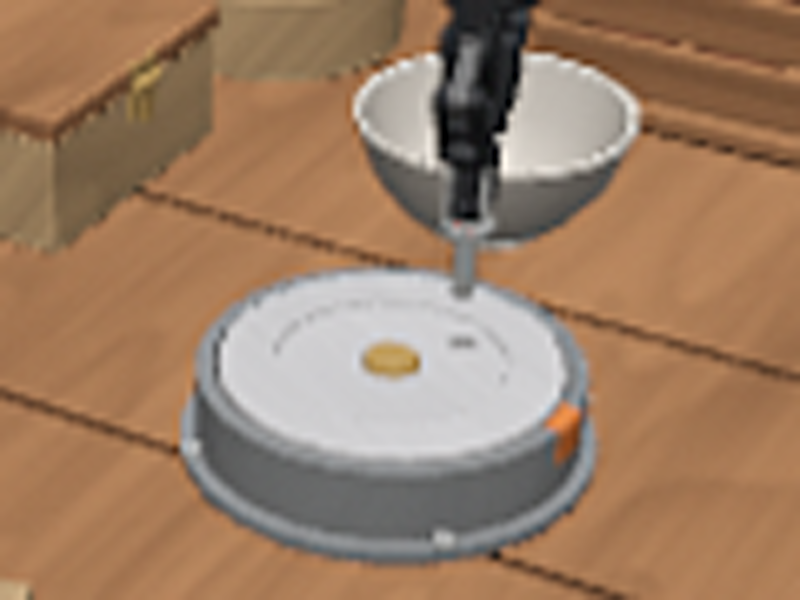

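>>> {"name": "step_arm", "arguments": {
  "increments": [0.001,0.0003,0.008,0,1,0.001,0.0003,0.016,0,1,0.001,0.0003,0.022,0,1,0.001,0.0003,0.026,0,1,0.001,0.0003,0.029,0,1,0.001,0.0003,0.032,0,1,0.001,0.0003,0.032,0,1,0.001,0.0003,0.032,0,1]
}}

```text
t: 8.03
eef_pos: [0.5062, -0.2238, 0.1048]
orientation: [0.0, 0.788, -0.616, -0.0]
ft_force: [-0.1, 0.0, -0.9]
gripper_width: 0.0176
```

```bash
python3 -c "
from h import *; o,M=to(.5065,-.223,.093)
"
```

```text
t 8.0333 pos [ 0.5062 -0.2238  0.1048] w 0.017580881848894156 f [-0.14  0.05 -0.89]
[[ 0.242 -0.97  -0.   ]
 [-0.97  -0.242  0.   ]
 [-0.     0.    -1.   ]]
tool shift [-0.0007 -0.0005  0.0118] jaw deg -75.99664858908258
```

>>> {"name": "step_arm", "arguments": {
  "increments": [0,0,0.003,0,1,0,0,0.006,0,1,0,0,0.008,0,1,0,0,0.01,0,1,0,0,0.01,0,1,0,0,0.01,0,1]
}}

```text
t: 8.53
eef_pos: [0.5061, -0.2237, 0.0947]
orientation: [0.0, 0.788, -0.616, -0.0]
ft_force: [0.5, -0.5, -0.2]
gripper_width: 0.0174
```

>>> {"name": "step_arm", "arguments": {
  "increments": [0,0,0.001,0,1,0,0,0.002,0,1,0,0,0.002,0,1,0,0,0.002,0,1]
}}

```text
t: 8.87
eef_pos: [0.5062, -0.2238, 0.093]
orientation: [-0.0, 0.788, -0.616, 0.0]
ft_force: [0.1, -0.5, -0.2]
gripper_width: 0.0177
```

>>> {"name": "step_arm", "arguments": {
  "increments": [0,0,0.0005,0,1,0,0,0.001,0,1,0,0,0.001,0,1,0,0,0.001,0,1]
}}

```text
t: 9.2
eef_pos: [0.5063, -0.2239, 0.0929]
orientation: [-0.0, 0.788, -0.616, 0.0]
ft_force: [-2.8, 1.7, 4.7]
gripper_width: 0.0175
```

```bash
cat >> h.py <<'E'
def arc(a0,a1,n,C=(.5288,-.184),r=.0455,dz=0,start=None):
    # rows relative to commanded start on arc (or start xy), tool axes with jaw at -76 deg
    j=np.radians(-76); X=np.array([np.cos(j),np.sin(j)]); Y=np.array([np.sin(j),-np.cos(j)])
    p=lambda a:np.array(C)+r*np.array([np.cos(np.radians(a)),np.sin(np.radians(a))])
    s=p(a0) if start is None else np.array(start)
    out=[]
    for a in np.linspace(a0,a1,n+1)[1:]:
        d=p(a)-s; out+=[round(float(d@X),4),round(float(d@Y),4),dz,0,1]
    print(out,'end',np.round(p(a1),4))
E
python3 -c "
from h import *
arc(240.6,220,10)"
```

```text
[-0.0011, 0.0012, 0, 0, 1, -0.0023, 0.0023, 0, 0, 1, -0.0036, 0.0034, 0, 0, 1, -0.0048, 0.0044, 0, 0, 1, -0.0061, 0.0054, 0, 0, 1, -0.0075, 0.0064, 0, 0, 1, -0.0088, 0.0072, 0, 0, 1, -0.0102, 0.0081, 0, 0, 1, -0.0117, 0.0089, 0, 0, 1, -0.0131, 0.0096, 0, 0, 1] end [ 0.4939 -0.2132]
```

>>> {"name": "step_arm", "arguments": {
  "increments": [-0.0011,0.0012,0,0,1,-0.0023,0.0023,0,0,1,-0.0036,0.0034,0,0,1,-0.0048,0.0044,0,0,1,-0.0061,0.0054,0,0,1,-0.0075,0.0064,0,0,1,-0.0088,0.0072,0,0,1,-0.0102,0.0081,0,0,1,-0.0117,0.0089,0,0,1,-0.0131,0.0096,0,0,1]
}}

```text
t: 10.03
eef_pos: [0.4944, -0.214, 0.0929]
orientation: [0.0, 0.788, -0.616, 0.001]
ft_force: [3.7, -2.9, 4.9]
gripper_width: 0.0178
```

```bash
python3 -c "
from h import *
to(.4939,-.2132,.093)
arc(220,206,8)"
```

```text
t 10.0333 pos [ 0.4944 -0.214   0.0929] w 0.01781003861704718 f [ 3.65 -2.94  4.92]
[[ 0.242 -0.97   0.002]
 [-0.97  -0.242 -0.002]
 [ 0.002 -0.002 -1.   ]]
tool shift [-0.0009  0.0003 -0.0001] jaw deg -75.98972253869043
[-0.0013, 0.0006, 0, 0, 1, -0.0025, 0.0011, 0, 0, 1, -0.0038, 0.0017, 0, 0, 1, -0.0051, 0.0021, 0, 0, 1, -0.0065, 0.0026, 0, 0, 1, -0.0078, 0.003, 0, 0, 1, -0.0091, 0.0033, 0, 0, 1, -0.0105, 0.0036, 0, 0, 1] end [ 0.4879 -0.2039]
```

>>> {"name": "step_arm", "arguments": {
  "increments": [-0.0013,0.0006,0,0,1,-0.0025,0.0011,0,0,1,-0.0038,0.0017,0,0,1,-0.0051,0.0021,0,0,1,-0.0065,0.0026,0,0,1,-0.0078,0.003,0,0,1,-0.0091,0.0033,0,0,1,-0.0105,0.0036,0,0,1]
}}

```text
t: 10.7
eef_pos: [0.4882, -0.205, 0.0929]
orientation: [0.0, 0.788, -0.616, 0.001]
ft_force: [3.1, -3.3, 6.1]
gripper_width: 0.018
```

```bash
python3 -c "
from h import *
to(.4879,-.2039,.093)
save('side','s6')
print([(d['p'],d['centre']) for d in arm.place_of('side','collar_hole')])
a=cv2.imread('pics/s6.png')[100:190,240:360];cv2.imwrite('pics/s6z.png',cv2.resize(a,(800,600),interpolation=2))
for a in (206,202,198,194,190,186,182,178,174,170,166,162,158): arc(a,a-4,5)"
```

```text
t 10.7 pos [ 0.4882 -0.205   0.0929] w 0.018044282029463718 f [ 3.14 -3.32  6.09]
[[ 0.242 -0.97   0.002]
 [-0.97  -0.242 -0.002]
 [ 0.003 -0.001 -1.   ]]
tool shift [-0.0011  0.0001 -0.0002] jaw deg -75.98144730485043
[(0.72, [0.4894, -0.2063, 0.0548])]
[-0.0006, 0.0001, 0, 0, 1, -0.0012, 0.0002, 0, 0, 1, -0.0019, 0.0004, 0, 0, 1, -0.0025, 0.0005, 0, 0, 1, -0.0031, 0.0006, 0, 0, 1] end [ 0.4866 -0.201 ]
[-0.0006, 0.0001, 0, 0, 1, -0.0013, 0.0002, 0, 0, 1, -0.0019, 0.0002, 0, 0, 1, -0.0025, 0.0003, 0, 0, 1, -0.0032, 0.0003, 0, 0, 1] end [ 0.4855 -0.1981]
[-0.0006, 0.0, 0, 0, 1, -0.0013, 0.0001, 0, 0, 1, -0.0019, 0.0001, 0, 0, 1, -0.0025, 0.0001, 0, 0, 1, -0.0032, 0.0001, 0, 0, 1] end [ 0.4847 -0.195 ]
[-0.0006, -0.0, 0, 0, 1, -0.0013, -0.0, 0, 0, 1, -0.0019, -0.0, 0, 0, 1, -0.0025, -0.0001, 0, 0, 1, -0.0032, -0.0001, 0, 0, 1] end [ 0.484  -0.1919]
[-0.0006, -0.0, 0, 0, 1, -0.0013, -0.0001, 0, 0, 1, -0.0019, -0.0002, 0, 0, 1, -0.0025, -0.0002, 0, 0, 1, -0.0032, -0.0003, 0, 0, 1] end [ 0.4835 -0.1888]
[-0.0006, -0.0001, 0, 0, 1, -0.0013, -0.0002, 0, 0, 1, -0.0019, -0.0003, 0, 0, 1, -0.
[... 472 characters left out ...]
0024, -0.0009, 0, 0, 1, -0.0029, -0.0012, 0, 0, 1] end [ 0.484  -0.1761]
[-0.0006, -0.0003, 0, 0, 1, -0.0012, -0.0005, 0, 0, 1, -0.0017, -0.0008, 0, 0, 1, -0.0023, -0.0011, 0, 0, 1, -0.0029, -0.0014, 0, 0, 1] end [ 0.4847 -0.173 ]
[-0.0006, -0.0003, 0, 0, 1, -0.0011, -0.0006, 0, 0, 1, -0.0017, -0.0009, 0, 0, 1, -0.0022, -0.0013, 0, 0, 1, -0.0028, -0.0016, 0, 0, 1] end [ 0.4855 -0.1699]
[-0.0005, -0.0003, 0, 0, 1, -0.0011, -0.0007, 0, 0, 1, -0.0016, -0.001, 0, 0, 1, -0.0021, -0.0014, 0, 0, 1, -0.0026, -0.0018, 0, 0, 1] end [ 0.4866 -0.167 ]
[-0.0005, -0.0004, 0, 0, 1, -0.001, -0.0008, 0, 0, 1, -0.0015, -0.0012, 0, 0, 1, -0.002, -0.0016, 0, 0, 1, -0.0025, -0.002, 0, 0, 1] end [ 0.4879 -0.1641]
```

View pics/s6z.png

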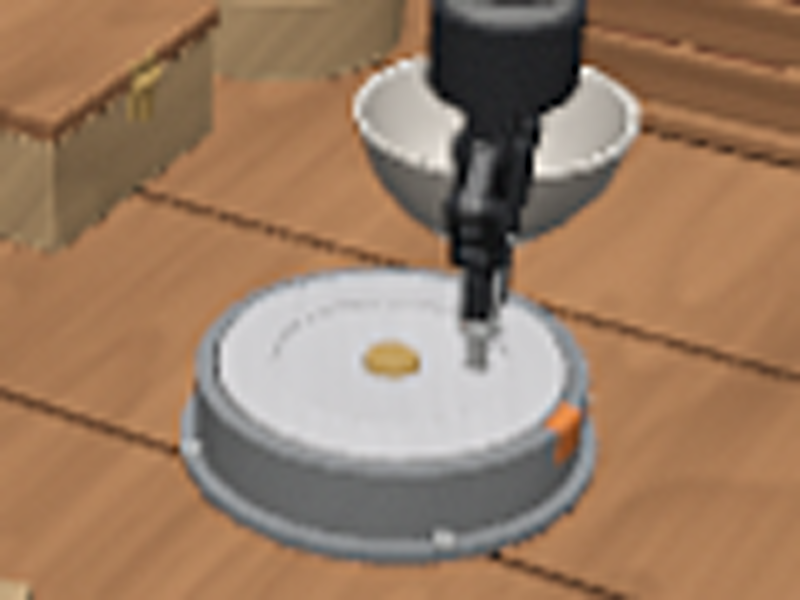

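>>> {"name": "step_arm", "arguments": {
  "increments": [-0.0006,0.0001,0,0,1,-0.0012,0.0002,0,0,1,-0.0019,0.0004,0,0,1,-0.0025,0.0005,0,0,1,-0.0031,0.0006,0,0,1]
}}

```text
t: 11.22
eef_pos: [0.4869, -0.2022, 0.0929]
orientation: [0.001, 0.788, -0.616, 0.001]
ft_force: [2.7, -4.7, 6.4]
gripper_width: 0.0173
```

>>> {"name": "step_arm", "arguments": {
  "increments": [-0.0006,0.0001,0,0,1,-0.0013,0.0002,0,0,1,-0.0019,0.0002,0,0,1,-0.0025,0.0003,0,0,1,-0.0032,0.0003,0,0,1]
}}

```text
t: 11.63
eef_pos: [0.4857, -0.1993, 0.0929]
orientation: [0.001, 0.788, -0.615, 0.001]
ft_force: [3.0, -5.2, 5.8]
gripper_width: 0.0172
```

>>> {"name": "step_arm", "arguments": {
  "increments": [-0.0006,0,0,0,1,-0.0013,0.0001,0,0,1,-0.0019,0.0001,0,0,1,-0.0025,0.0001,0,0,1,-0.0032,0.0001,0,0,1]
}}

```text
t: 12.05
eef_pos: [0.4848, -0.1963, 0.0929]
orientation: [0.001, 0.788, -0.615, 0.001]
ft_force: [2.0, -4.7, 5.6]
gripper_width: 0.0176
```

>>> {"name": "step_arm", "arguments": {
  "increments": [-0.0006,0,0,0,1,-0.0013,0,0,0,1,-0.0019,0,0,0,1,-0.0025,-0.0001,0,0,1,-0.0032,-0.0001,0,0,1]
}}

```text
t: 12.47
eef_pos: [0.4841, -0.1932, 0.0929]
orientation: [0.001, 0.788, -0.615, 0.001]
ft_force: [2.0, -5.3, 5.5]
gripper_width: 0.0173
```

>>> {"name": "step_arm", "arguments": {
  "increments": [-0.0006,0,0,0,1,-0.0013,-0.0001,0,0,1,-0.0019,-0.0002,0,0,1,-0.0025,-0.0002,0,0,1,-0.0032,-0.0003,0,0,1]
}}

```text
t: 12.88
eef_pos: [0.4835, -0.1901, 0.0929]
orientation: [0.001, 0.788, -0.615, 0.001]
ft_force: [1.7, -5.0, 6.1]
gripper_width: 0.0177
```

>>> {"name": "step_arm", "arguments": {
  "increments": [-0.0006,-0.0001,0,0,1,-0.0013,-0.0002,0,0,1,-0.0019,-0.0003,0,0,1,-0.0025,-0.0004,0,0,1,-0.0031,-0.0006,0,0,1]
}}

```text
t: 13.3
eef_pos: [0.4831, -0.187, 0.0928]
orientation: [0.001, 0.788, -0.615, 0.001]
ft_force: [1.4, -5.8, 5.9]
gripper_width: 0.0177
```

>>> {"name": "step_arm", "arguments": {
  "increments": [-0.0006,-0.0001,0,0,1,-0.0012,-0.0003,0,0,1,-0.0019,-0.0004,0,0,1,-0.0025,-0.0006,0,0,1,-0.0031,-0.0008,0,0,1]
}}

```text
t: 13.72
eef_pos: [0.483, -0.1838, 0.0927]
orientation: [0.001, 0.788, -0.615, 0.001]
ft_force: [0.5, -5.3, 6.4]
gripper_width: 0.0177
```

>>> {"name": "step_arm", "arguments": {
  "increments": [-0.0006,-0.0002,0,0,1,-0.0012,-0.0004,0,0,1,-0.0018,-0.0006,0,0,1,-0.0024,-0.0008,0,0,1,-0.003,-0.001,0,0,1]
}}

```text
t: 14.13
eef_pos: [0.4823, -0.1785, 0.0909]
orientation: [-0.0, 0.788, -0.616, -0.001]
ft_force: [2.9, -1.4, 1.0]
gripper_width: 0.0177
```

>>> {"name": "step_arm", "arguments": {
  "increments": [0,0,0.001,0,1,0,0,0.002,0,1,0,0,0.003,0,1,0,0,0.003,0,1]
}}

```text
t: 14.47
eef_pos: [0.4823, -0.1786, 0.0877]
orientation: [0.0, 0.788, -0.616, -0.002]
ft_force: [-0.6, 0.3, -0.6]
gripper_width: 0.0173
```

>>> {"name": "step_arm", "arguments": {
  "increments": [0,0,0.002,0,1,0,0,0.004,0,1,0,0,0.006,0,1,0,0,0.008,0,1,0,0,0.009,0,1,0,0,0.01,0,1,0,0,0.01,0,1]
}}

```text
t: 15.05
eef_pos: [0.4831, -0.1792, 0.0786]
orientation: [0.0, 0.788, -0.616, -0.0]
ft_force: [-0.1, -0.1, 0.3]
gripper_width: 0.0175
```

>>> {"name": "step_arm", "arguments": {
  "increments": [0,0,0.002,0,1,0,0,0.004,0,1,0,0,0.006,0,1,0,0,0.007,0,1,0,0,0.007,0,1,0,0,0.007,0,1]
}}

```text
t: 15.55
eef_pos: [0.4832, -0.1793, 0.0718]
orientation: [0.0, 0.788, -0.616, -0.0]
ft_force: [0.2, 0.2, -0.9]
gripper_width: 0.0174
```

>>> {"name": "step_arm", "arguments": {
  "increments": [0,0,0.001,0,1,0,0,0.002,0,1,0,0,0.0025,0,1,0,0,0.0025,0,1]
}}

```text
t: 15.88
eef_pos: [0.4832, -0.1792, 0.0692]
orientation: [0.0, 0.788, -0.616, -0.0]
ft_force: [-0.7, 0.1, -0.7]
gripper_width: 0.0176
```

>>> {"name": "step_arm", "arguments": {
  "increments": [0,0,0.0005,0,1,0,0,0.001,0,1,0,0,0.001,0,1,0,0,0.001,0,1]
}}

```text
t: 16.22
eef_pos: [0.4834, -0.1793, 0.069]
orientation: [0.0, 0.788, -0.616, 0.0]
ft_force: [-1.6, 1.0, 5.2]
gripper_width: 0.018
```

>>> {"name": "step_arm", "arguments": {
  "increments": [0,0,-0.0004,0,0.2,0,0,-0.0004,0,-0.2,0,0,-0.0004,0,-0.6,0,0,-0.0004,0,-0.6,0,0,-0.0004,0,-0.6,0,0,-0.0004,0,-0.6,0,0,-0.0004,0,-0.6]
}}

```text
t: 16.8
eef_pos: [0.4833, -0.1793, 0.0688]
orientation: [0.0, 0.788, -0.616, -0.0]
ft_force: [-0.3, -0.3, -0.3]
gripper_width: 0.068
```

```bash
python3 -c "
from h import *
state()
save('side','s7')
a=cv2.imread('pics/s7.png')[100:190,240:360];cv2.imwrite('pics/s7z.png',cv2.resize(a,(800,600),interpolation=2))"
```

```text
t 16.8 pos [ 0.4833 -0.1793  0.0688] w 0.06800091926360938 f [-0.31 -0.31 -0.33]
[[ 0.242 -0.97  -0.   ]
 [-0.97  -0.242  0.   ]
 [-0.     0.    -1.   ]]
```

View pics/s7z.png

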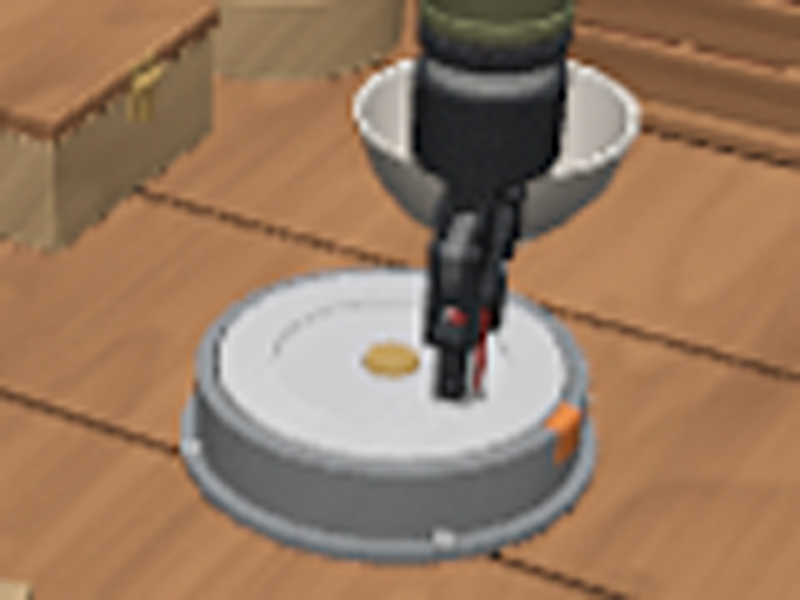

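Released; the shoulder appears seated. Rise straight up and check.

>>> {"name": "step_arm", "arguments": {
  "increments": [0,0,-0.01,0,-0.6,0,0,-0.025,0,-0.6,0,0,-0.045,0,-0.6,0,0,-0.07,0,-0.6,0,0,-0.1,0,-0.6,0,0,-0.13,0,-0.6,0,0,-0.15,0,-0.6,0,0,-0.16,0,-0.6,0,0,-0.16,0,-0.6,0,0,-0.16,0,-0.6]
}}

```text
t: 17.68
eef_pos: [0.4832, -0.1792, 0.2288]
orientation: [-0.0, 0.788, -0.616, 0.0]
ft_force: [0.8, 0.2, -1.0]
gripper_width: 0.0685
```

```bash
python3 -c "
from h import *
state()
save('side','s8');save('top','t8')
for c in('side','top'):
    for n in('pin_grip','pin','collar_hole','dibber'): print(c,n,[(round(d['p'],2),np.round(d['centre'],4).tolist()) for d in arm.place_of(c,n)[:2]])
a=cv2.imread('pics/s8.png')[100:190,240:360];cv2.imwrite('pics/s8z.png',cv2.resize(a,(800,600),interpolation=2))"
```

```text
t 17.6833 pos [ 0.4832 -0.1792  0.2288] w 0.06854914957367242 f [ 0.82  0.17 -0.97]
[[ 0.242 -0.97   0.   ]
 [-0.97  -0.242 -0.   ]
 [ 0.    -0.    -1.   ]]
side pin_grip [(0.54, [0.4855, -0.1846, 0.0773]), (0.38, [0.7867, 0.0185, 0.0034])]
side pin [(0.64, [0.486, -0.1827, 0.014]), (0.58, [0.4667, 0.6081, -0.0003])]
side collar_hole [(0.91, [0.4891, -0.1824, 0.0534])]
side dibber [(0.65, [0.5809, 0.2008, 0.0094])]
top pin_grip []
top pin [(0.25, [0.4869, -0.1827, 0.0526])]
top collar_hole [(0.74, [0.4863, -0.182, 0.053])]
top dibber [(0.38, [0.5819, 0.2003, 0.0077]), (0.15, [0.4316, -0.1814, 0.0505])]
```

View pics/s8z.png

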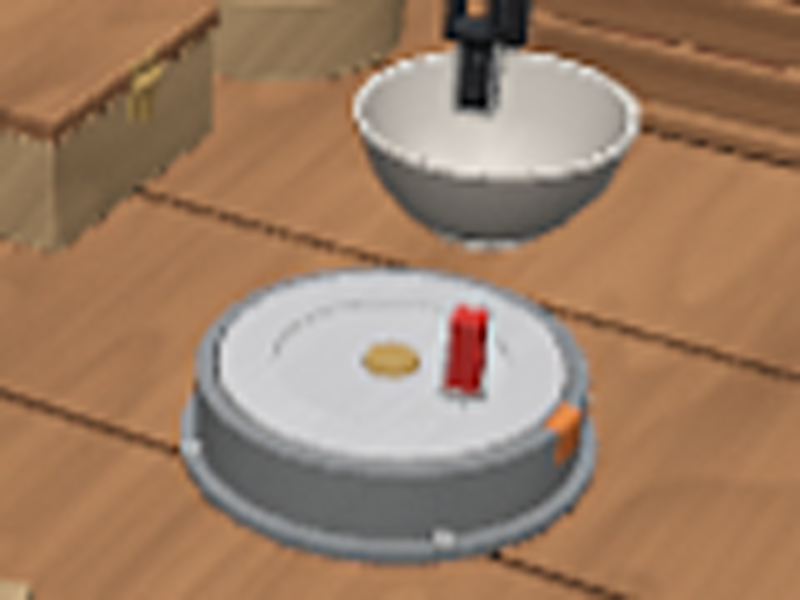

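```bash
python3 -c "
from h import *
for z in(.056,.098): print((proj('side',(.4835,-.1793,z))-[240,100])*800/120)
f=cv2.imread('pics/s8.png').astype(int); m=(f[:,:,2]-f[:,:,1]>70)&(f[:,:,1]<70)
for r in range(140,165):
    x=np.nonzero(m[r,300:320])[0]
    if len(x): print(r,(x.mean()+60+.5)*6.667,(r-100+.5)*6.667,len(x))
"
```

```text
[460.51078427 383.67988262]
[466.05016609 313.85488258]
147 473.35699999999997 316.6825 4
148 470.0235 323.3495 5
149 470.0235 330.0165 5
150 470.0235 336.6835 5
151 466.69 343.3505 4
152 470.0235 350.0175 5
153 470.0235 356.6845 5
154 466.69 363.3515 4
155 463.3565 370.0185 5
156 463.3565 376.6855 5
157 463.3565 383.35249999999996 5
158 470.0235 390.0195 1
```

The handle's lean in the picture matches the projected vertical, so the pin is upright and home.

```bash
python3 -c "
from h import *
print(arm.finish_job())"
```

```text
the job is handed in; nothing more can be done
None
```

The turntable is locked: the pin is fully home with its shoulder on the collar, and I have let go of it. The job was handed in at about 18 s.

- **What I did:** I took the pin from the block and set it in the collar's hole until its foot rested on the plate. I then turned the collar clockwise under about 5–6 N of pressure. The pin dropped into the hidden hole about 0.1 rad past the mark. I lowered it until the shoulder touched the collar, opened the gripper and raised the arm clear.
- **Force on the pin:** The sensor readings, taken at the end of each move, stayed below about 8 N.
- **Last checks:**
  - At shoulder contact the tool was 69.0 mm above the bench, against 68.8 mm expected.
  - The detector put the handle centre at 77.3 mm, against 77 mm expected.
  - In the side picture the handle stands upright, to within a pixel of the projected vertical.
  - The dibber has not moved.
- **Checks that failed or were loose:**
  - The top camera's detector did not find the handle at the end.
  - The side and top detectors place the pin and collar hole 3–6 mm from the position the arm measured, at or just beyond their stated error.
  - I did not measure the other bystanders again after the moves; the arm made no unplanned contact.

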